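# Snug a bearing cap in the cam clamp

## Robot

A 7-joint arm with a two-finger parallel gripper is mounted at the origin on the work surface. World frame = base frame: x ahead of the robot, y to its left, z up, the work surface at z = 0. Lengths are in m, angles in rad, forces in N, time in s.
With the tool pointing down it reaches from about 0.35 to 0.775 m from the base axis. Payload 3.1 kg.
Tool frame: the origin (TCP) lies on the front face of the gripper's body, between the roots of the fingers; the fingertips stand 73 mm ahead of it and the grasp point (between the pads) lies 54 mm ahead of it (bot.hold_point_z is the distance from the TCP to the grasp point, in m); z points along the fingers, x is the direction in which the jaws open and shut, and the axes are right-handed (so a half turn about z gives the same grasp; the last joint's range is limited). The gripper opens to 85 mm and grips with 20 to 120 N. Pads are 22 mm wide; open, the fingers measure 114 mm over their backs; the gripper's body (76 mm by 85 mm) begins 54 mm behind the grasp point. The pads swing forward as they close: fully open they stand 13 mm farther back than shut.
Start: joints at [1.107, 0.311, 0.014, 1.512, -0.004, 1.319, -0.027], TCP at [0.225, -0.502, 0.304] pointing down, gripper open.
Joint ranges: [-2.7, 2.7], [-0.3, 1.91], [-1.27, 1.3], [0.12, 2.57], [-1.44, 4.58], [0.2, 2.03], [-3.05, 3.05]. Speed limits (rad/s): [2.79, 2.79, 3.14, 3.14, 3.14, 3.14, 3.14].

## Interface

Orientations are given as a unit quaternion [w, x, y, z].
In Python, from bench import bot, imaging, job, look_for, outline_of gives the robot as it stands.
- The arm moves only by the tool arm_command, never from a script. Its argument "targets" is a list of rows, each a list of 7 numbers: the opening, from -1 (shut) to 1 (fully open), then the shift along the tool's x, y, z in mm, then the turn, a rotation vector about the tool's x, y, z in rad. A call has exactly 10 rows; each row shifts and turns the commanded pose from where the row before left it, along the tool's axes as they then stand; what a row does not reach is not made up. A row lasts 1/12 s, in which the tool goes at most 41.7 mm and 7.16 degrees, less where a joint would pass 70% of its speed; a pose out of reach is approached as far as the arm can. A call is refused whole if a number of a shift passes 41.7 or a number of a turn 0.125, either way. A call with a gripper value outside its range is refused whole. The fingers move at their own pace and stop on an object; "grip_force" is the grip in N (left out, the last holds). Time passes only in rows, so rows that do not move let the fingers close, or fill a call up. It gives the time, the measured TCP pose, the force and the opening at its end, in the units of the state.
- bot.observe(): the state, without advancing time (a new reading comes with each control period).
- imaging.read_camera(name): name is "scene" or "top" or "wrist"; returns the picture (420x560x3 uint8, red, green, blue); there is no depth.
- imaging.camera_model(name): a dict with "fovy" (degrees; the focal length in pixels is half the picture's height over the tangent of half this angle, whatever the lens; pixels are square), "cx", "cy" (the principal point, pixels), "k1" (the pictures are not rectified: a ray, as slopes to the right and down, at radius r is drawn at 1 + k1 r^2 times it, then the intrinsics apply), "origin" and "rotation" of the camera in the world. Camera axes: x right, y down, z forward; pixel columns grow to the right and rows downward; lengths in m; the calibration is good to about 2 mm. A picture is of the moment at which its call begins: read the wrist's pose just before it. camera_model takes no time and is no camera call; for the wrist camera it gives the pose at the moment of the call.
- job.sign_off(): hands the job in, once; it reports no verdict.
Trained networks look in the newest picture that a camera, given by its name, has taken for a name from the list of things; names that differ only in an ending like _2 or _b are one class to them, and where a whole thing is asked for, a point or a joint stands for the part that bears it (a point fixed in the world has none). Each returns a list of dicts, best first, with "confidence" (0 to 1); they miss things now and then, are a little off and sometimes report something else, mostly with a low value. They report only what shows in the picture. A call takes as long as a camera call. They do not tell look-alikes from the thing itself.
- look_for(label, camera): "centre" ([x, y, z] in m, in world coordinates, good to about 4 mm: the middle of the surface that is visible of it).
- outline_of(label, camera): "pixels" (420x560 bool, what is visible of it).
The state is a dict: "time": time; "joint_positions": joint angles; "joint_vel": joint speeds; "effort": joint torques, N m; "tool_pos": TCP position; "tool_rot": TCP orientation; "contact_force": force on the tool from outside, world axes, zero at the start; "ft_torque": the same for the moment, N m; "width": finger opening in m.
Only numpy, scipy, OpenCV 4.12 (cv2) and the standard library are available. Lean on these libraries where they do the work, as an engineer would, in place of code of your own. Each camera call takes 0.05 s, during which the arm holds its last target. There are 200 camera calls.

## Task

One of the two cam clamps on the bench has a bearing cap, a grey block with an ear at each end, lying loose in its nest. Swing that clamp's lever by its knob, counter-clockwise seen from above, until the cam has pushed the cap up to the sprung stop plate and the plate has given way about 5 mm of its 12 mm travel, then let go. Do not overrun: the plate must never be driven close to the end of its travel.

Things in the scene. Friction and masses are not known exactly. Their poses are not given: they have to be found in the camera images.
- clamp: Loaded cam clamp, fixed: dark steel base 130 x 215 x 12 mm with cam and lever at one end, a bearing cap in its nest, then a sprung stop plate. A twin clamp beside it holds only a steel ring; either may be left or right. Origin: on the cam's upright pivot axis, at bench level. z up, y from pivot over the cap to the stop (the cam pushes the cap to +y). Base spans x -65..65, y -50..165 mm.
- lever (a joint): Loaded clamp's lever, rad, counter-clockwise from above, 0 to 2.4. Its upright black knob (22 mm dia., 42 to 92 mm above bench) is 120 mm from the pivot, at angle (value - 2.094) from clamp x. Cam disc of radius 30 mm, eccentric 18 mm: reaches 30 - 18 cos(value) mm to +y. Starts at 0 to 0.35; plate starts to give at 1.05 to 1.52, 5 mm is 0.29 rad on. Stiff (0.3 N m and more), stays put.
- stop (a joint): Steel stop plate of the loaded clamp (92 x 12 x 36 mm), m: 0 when free, growing as the cap pushes it back towards its upright bracket (clamp's +y), to 0.012 where it bottoms out. Springs of 1.5 N/mm return it. The bracket is set differently each time: the free plate's face is 71 to 79 mm from the pivot along the clamp's y.
- cap_center (a point): Middle (half-way up) of the grey-painted cap in the loaded clamp: steel block 44 x 50 x 42 mm (50 along clamp y) with a 20 mm high ear at each end, 80 mm over the ears (along x), 0.45 kg, loose and upright on the base between two low guides, up to 6 mm short of the stop. An identical spare cap lies on the bench itself and is not used. Axes as the clamp's.
Not all that is in view belongs to the job. What is shaped like the part that bears cap_center but blue or yellow is not meant.

How it is judged:
At the end, for the whole second after the job is handed in: The cap stands upright (within 10 degrees) and at rest, clamped by the cam so that the stop plate is pushed back 5 mm, within 3.5 mm (about 11 degrees of lever either way) (value of joint stop between 0.0015 and 0.0085 m and angle between cap_center's own z axis and vertical below 0.17 rad and velocity of joint lever between -0.05 and 0.05 rad/s); the robot touches nothing.
It fails at once if the stop plate was driven back more than 10.5 mm: the lever was overrun (value of joint stop above 0.0105 m).
It also fails if it takes over 40 s, if anything falls off the work surface, if the arm or the gripper's body presses on something with over 40 N, if the wrist force passes 120 N, or if a joint passes its speed limit or range.

## Working session

There is one attempt and no reset: what is moved stays moved. The work goes in short steps, Python scripts to look and compute and a tool call to move; the robot and the scene stay as the last step left them, time stands still between calls to the robot, and variables do not carry over. Pictures are saved under pics/ and viewed, about 8 in all and at most 12, crops included, and the job is handed in when it is done.

Besides the shell and the picture viewer there is one more tool, called after "Request:" as a command line: name --pt "numbers of a row" for each row, then --argument value for the rest. arm_command: Moves the arm, as the interface text tells. Its arguments: {"type":"object","properties":{"targets":{"type":"array"},"grip_force":{"type":"number"}},"required":["targets"]}

```bash
mkdir -p pics; python3 - <<'E'
from bench import bot, imaging, look_for
import cv2,numpy as np
for c in ["top","scene"]:
    im=imaging.read_camera(c); cv2.imwrite(f"pics/{c}1.png",im[:,:,::-1])
    m=imaging.camera_model(c); print(c,{k:np.round(v,4).tolist() for k,v in m.items()})
    for l in ["clamp","lever","stop","cap_center"]:
        print(l,[(round(d["confidence"],2),np.round(d["centre"],3).tolist()) for d in look_for(l,c)])
s=bot.observe();print(s)
E
```

```text
top {'fovy': 54.8507, 'cx': 277.8918, 'cy': 207.3087, 'k1': -0.0417, 'origin': [0.477, 0.0709, 0.8374], 'rotation': [-0.0446, 0.7143, -0.6978, 0.0305]}
clamp [(0.75, [0.524, -0.135, 0.012])]
lever [(0.94, [0.518, -0.186, 0.043])]
stop [(0.6, [0.543, -0.066, 0.056])]
cap_center [(0.77, [0.382, 0.045, 0.041]), (0.64, [0.534, -0.103, 0.054]), (0.59, [0.701, -0.062, 0.036])]
scene {'fovy': 43.6855, 'cx': 284.8722, 'cy': 206.2794, 'k1': 0.0109, 'origin': [1.0644, 0.0866, 0.7302], 'rotation': [-0.2289, 0.6588, 0.6746, -0.2419]}
clamp [(0.59, [0.554, -0.136, 0.009])]
lever [(0.64, [0.522, -0.186, 0.046])]
stop [(0.89, [0.55, -0.061, 0.054])]
cap_center [(0.79, [0.566, -0.097, 0.05]), (0.76, [0.395, 0.051, 0.027]), (0.57, [0.716, -0.063, 0.029])]
{'time': 0.5, 'joint_positions': array([ 1.10729985,  0.31091679,  0.01397   ,  1.51158438, -0.00442742,
        1.31921271, -0.02720173]), 'joint_vel': array([ 0.0011255 ,  0.00127884,  0.00112254, -0.0010421 ,  0.00154633,
        0.00019019, -0.00023485]), 'effort': array([-2.77987510e-04, -3.79440129e+01,  1.45490072e-01, -2.30628312e+01,
        1.22420097e-02,  3.30127063e-03,  1.39973477e-05]), 'tool_pos': array([ 0.22521081, -0.50175194,  0.30386037]), 'tool_rot': array([-2.95978575e-05,  8.39490091e-01, -5.43374994e-01, -3.49246523e-05]), 'contact_force': array([-1.55556256, -0.07266647,  0.17086865]), 'ft_torque': array([-0.02863955,  0.03552236, -0.02005406]), 'width': 0.08506907698198145}
```

View pics/top1.png

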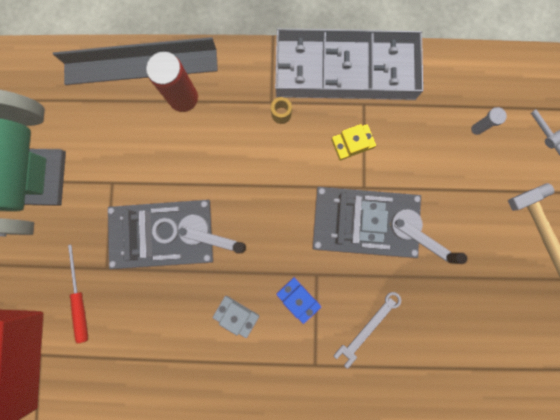

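View pics/scene1.png

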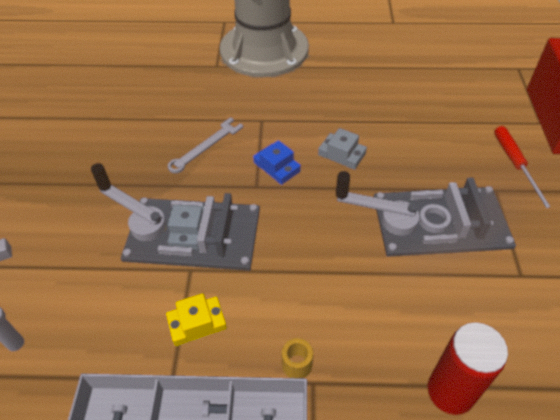

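The loaded clamp is the right one in the top view: pivot about (401,224), knob about (457,258), stop plate about (347,217). The left clamp, pivot about (190,230), holds only the ring. Next I fit the clamp's pose.

```bash
cat > h.py <<'E'
import numpy as np,cv2
from scipy.spatial.transform import Rotation as R
from bench import bot,imaging,look_for,outline_of
def cam(c):
    m=imaging.camera_model(c); q=np.asarray(m["rotation"],float)
    M=R.from_quat(q,scalar_first=True).as_matrix() if q.size==4 else q.reshape(3,3)
    return dict(f=210/np.tan(np.radians(m["fovy"])/2),c=np.array([m["cx"],m["cy"]]),k=m["k1"],o=np.array(m["origin"]),M=M)
def proj(m,P):
    p=(np.atleast_2d(P)-m["o"])@m["M"]; s=p[:,:2]/p[:,2:]
    return s*(1+m["k"]*(s**2).sum(1,keepdims=True))*m["f"]+m["c"]
def unproj(m,uv,z):
    d=(np.atleast_2d(uv)-m["c"])/m["f"]; s=d.copy()
    for _ in range(10): s=d/(1+m["k"]*(s**2).sum(1,keepdims=True))
    r=np.c_[s,np.ones(len(s))]@m["M"].T
    return m["o"]+r*((z-m["o"][2])/r[:,2:])
E
python3 - <<'E'
from h import *
im=imaging.read_camera("top"); m=cam("top")
g=im.astype(int)
for d in outline_of("clamp","top"):
    p=d["pixels"]; print(d["confidence"],p.sum())
    if p.sum()<500: continue
    c=max(cv2.findContours(p.astype(np.uint8),0,1)[0],key=len)[:,0,:].astype(float)
    w=unproj(m,c,0.012)[:,:2]*1000
    r=cv2.minAreaRect(w.astype(np.float32)); print(r, cv2.boxPoints(r).round(1).tolist())
for d in outline_of("lever","top"):
    v,u=np.nonzero(d["pixels"]); print("lever",d["confidence"],len(u),u.min(),u.max(),v.min(),v.max())
a=unproj(m,[[401,224]],.04);print(a)
b=unproj(m,[[457,258]],.08);print(b)
cv2.imwrite("pics/crop1.png",cv2.resize(im[170:280,300:480,::-1],None,fx=4.4,fy=4.4,interpolation=2))
E
```

```text
0.92 5358
((534.94091796875, -141.88511657714844), (315.297119140625, 132.99261474609375), 86.19705963134766) [[458.1000061035156, -294.79998779296875], [590.7999877929688, -303.6000061035156], [611.7000122070312, 11.0], [479.0, 19.799999237060547]]
lever 0.68 1286 391 466 211 262
[[ 0.5342661  -0.15552856  0.04      ]]
[[ 0.47034321 -0.24831947  0.08      ]]
```

View pics/crop1.png

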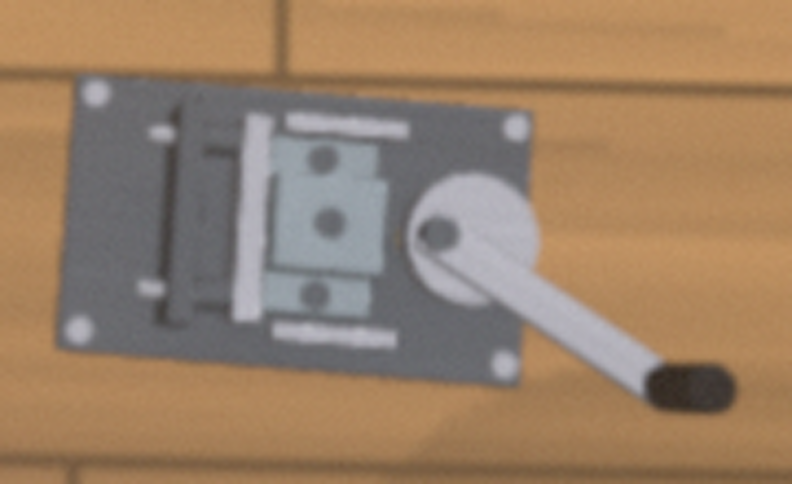

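The crop shows the base corners at (78,76), (530,110), (518,384) and (57,348). The pivot boss is at (438,233), the knob runs from about (665,387) to its top at (712,388), and the plate's front face is at about x=262. I fit the pose from these.

```bash
python3 - <<'E'
from h import *
m=cam("top")
C=lambda x,y:np.array([300+x/4.4-.5+.5/4.4,170+y/4.4-.5+.5/4.4])
uv=np.array([C(78,76),C(530,110),C(518,384),C(57,348)])
w=unproj(m,uv,.012)[:,:2]
L=np.array([[65,165],[65,-50],[-65,-50],[-65,165]])/1000
lc,wc=L.mean(0),w.mean(0)
a=L-lc;b=w-wc
yaw=np.arctan2((a[:,0]*b[:,1]-a[:,1]*b[:,0]).sum(),(a*b).sum())
c,s=np.cos(yaw),np.sin(yaw);Q=np.array([[c,-s],[s,c]])
o=wc-Q@lc; print("yaw",yaw,"origin",o,"res mm",((w-(L@Q.T+o))*1000).round(1).tolist())
loc=lambda u,z:((unproj(m,[u],z)[0,:2]-o)@Q*1000).round(1)
print("boss",[ (z,loc(C(438,233),z)) for z in(.03,.04,.05)])
for n,p,z in(("ktop",(718,388),.092),("kbot",(665,387),.042)):
    l=loc(C(*p),z);an=np.arctan2(l[1],l[0]);print(n,l,np.hypot(*l),"value",an+2.094)
for z in (.048,.012+.036,.054): print("plate front top",z,loc(C(270,115),z),loc(C(258,320),z))
print("cap top back/front",loc(C(386,228),.054),loc(C(274,225),.054))
np.savez("clamp.npz",o=o,yaw=yaw)
E
```

```text
yaw -0.05550341466770689 origin [ 0.5365726  -0.15125268] res mm [[-1.6, -1.8], [-1.0, 1.5], [1.4, 1.3], [1.2, -1.1]]
boss [(0.03, array([ 1.4, -3.4])), (0.04, array([ 0.5, -0.6])), (0.05, array([-0.4,  2.1]))]
ktop [ -59.7 -106.2] 121.82992243287362 value 0.011082489212543845
kbot [ -60.3 -104.3] 120.47647073184041 value -0.000987183584950646
plate front top 0.048 [46.6 78.9] [-44.8  78.9]
plate front top 0.048 [46.6 78.9] [-44.8  78.9]
plate front top 0.054 [45.7 80. ] [-45.   79.9]
cap top back/front [-0.4 26.2] [-2.9 75.4]
```

Request:
arm_command --pt "1 -12.7 -32.7 0 0 0 0" --pt "1 -12.7 -32.7 0 0 0 0" --pt "1 -12.7 -32.7 0 0 0 0" --pt "1 -12.7 -32.7 0 0 0 0" --pt "1 -12.7 -32.7 0 0 0 0" --pt "1 -12.7 -32.7 0 0 0 0" --pt "1 -12.7 -32.7 0 0 0 0" --pt "1 -12.7 -32.7 0 0 0 0" --pt "1 -12.7 -32.7 0 0 0 0" --pt "1 -12.7 -32.7 0 0 0 0" --grip_force 25

```text
time: 1.48
tool_pos: [0.4725, -0.2507, 0.3042]
tool_rot: [0.0, 0.839, -0.543, 0.0]
contact_force: [0.3, -0.7, 0.1]
width: 0.0852
```

Request:
arm_command --pt "1 0 0 0 0 0 -0.115" --pt "1 0 0 0 0 0 -0.115" --pt "1 0 0 0 0 0 -0.115" --pt "1 0 0 0 0 0 -0.115" --pt "1 0 0 0 0 0 -0.115" --pt "0.2 0 0 0 0 0 0" --pt "0.2 0 0 0 0 0 0" --pt "0.2 0 0 0 0 0 0" --pt "0.2 0 0 0 0 0 0" --pt "0.2 0 0 0 0 0 0"

```text
time: 2.32
tool_pos: [0.4715, -0.252, 0.3039]
tool_rot: [0.0, 0.959, -0.284, 0.0]
contact_force: [0.2, 0.1, 0.5]
width: 0.0513
```

```bash
python3 - <<'E'
from h import *
s=bot.observe();M=R.from_quat(s["tool_rot"],scalar_first=True).as_matrix()
print(s["time"],s["tool_pos"],"xang",np.arctan2(M[1,0],M[0,0]),s["joint_positions"].round(3),s["width"],s["contact_force"])
m=cam("wrist");im=imaging.read_camera("wrist")
cv2.imwrite("pics/w1.png",im[:,:,::-1])
print("cam",m["o"],"f",m["f"])
d=np.load("clamp.npz");o=d["o"]
print("pivot px",proj(m,[[*o,.04]]),"knob",proj(m,[[.471,-.252,.092]]),proj(m,[[.471,-.252,.042]]))
E
```

```text
2.3167 [ 0.47152927 -0.25204241  0.30391585] xang -0.5750687462538182 [ 0.676  0.295 -0.279  1.545  0.083  1.314 -0.189] 0.05128207419847151 [0.2336282  0.14493354 0.47886539]
cam [ 0.51298494 -0.18752507  0.37378889] f 367.63584095028307
pivot px [[281.41396471  39.32117701]] knob [[281.26576003 192.38905521]] [[281.28214929 178.12941468]]
```

View pics/w1.png

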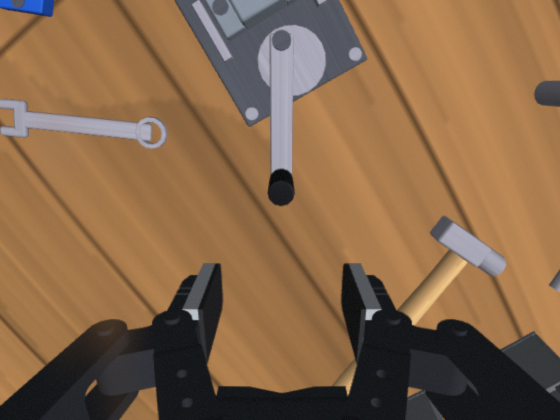

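The wrist view confirms the fit. The knob top is at (281,193) where I predicted (281,192), and the pivot is at (281,39) where I predicted (281,39). Now I descend over the knob and grip it.

Request:
arm_command --pt "0.2 0 0 25 0 0 0" --pt "0.2 0 0 25 0 0 0" --pt "0.2 0 0 25 0 0 0" --pt "0.2 0 0 25 0 0 0" --pt "0.2 0 0 25 0 0 0" --pt "0.2 0 0 20 0 0 0" --pt "0.2 0 0 15 0 0 0" --pt "0.2 0 0 10 0 0 0" --pt "0.2 0 0 5 0 0 0" --pt "0.2 0 0 0 0 0 0"

```text
time: 3.2
tool_pos: [0.4711, -0.2518, 0.1281]
tool_rot: [-0.0, 0.959, -0.283, -0.001]
contact_force: [0.8, -0.2, -0.4]
width: 0.0515
```

Request:
arm_command --pt "-1 0 0 0 0 0 0" --pt "-1 0 0 0 0 0 0" --pt "-1 0 0 0 0 0 0" --pt "-1 0 0 0 0 0 0" --pt "-1 0 0 0 0 0 0" --pt "-1 0 0 0 0 0 0" --pt "-1 0 0 0 0 0 0" --pt "-1 0 0 0 0 0 0" --pt "-1 0 0 0 0 0 0" --pt "-1 0 0 0 0 0 0" --grip_force 30

```text
time: 4.03
tool_pos: [0.4722, -0.2523, 0.1302]
tool_rot: [0.0, 0.959, -0.283, 0.001]
contact_force: [-1.5, 0.9, 5.3]
width: 0.0213
```

Request:
arm_command --pt "-1 12 -0.6 0 0 0 -0.1" --pt "-1 12 -0.6 0 0 0 -0.1" --pt "-1 12 -0.6 0 0 0 -0.1" --pt "-1 12 -0.6 0 0 0 -0.1" --pt "-1 12 -0.6 0 0 0 -0.1" --pt "-1 12 -0.6 0 0 0 -0.1" --pt "-1 12 -0.6 0 0 0 -0.1" --pt "-1 12 -0.6 0 0 0 -0.1" --pt "-1 12 -0.6 0 0 0 -0.1" --pt "-1 12 -0.6 0 0 0 -0.1"

```text
time: 4.87
tool_pos: [0.587, -0.26, 0.1302]
tool_rot: [-0.0, 0.977, 0.213, 0.0]
contact_force: [-3.4, 3.0, 6.9]
width: 0.0213
```

```bash
cat > st.py <<'E'
from h import *
d=np.load("clamp.npz");o=d["o"];yaw=float(d["yaw"])
s=bot.observe();p=s["tool_pos"][:2]-o;M=R.from_quat(s["tool_rot"],scalar_first=True).as_matrix()
print("t",s["time"],"rad",np.hypot(*p),"value",np.arctan2(p[1],p[0])-yaw+2.094,"value by yaw",np.arctan2(M[1,0],M[0,0])-np.pi/2-yaw+2.094,"F",s["contact_force"].round(1),"T",s["ft_torque"].round(2),"tcp",s["tool_pos"],s["width"])
E
cat > pic.py <<'E'
from st import *
import sys
im=imaging.read_camera("top");m=cam("top")
# rectified view of clamp plane z=48mm, 5 px/mm: y 20..120 right, x -60..60
X,Y=np.meshgrid(np.arange(20,120,.2),np.arange(60,-60,-.2));
c,sn=np.cos(yaw),np.sin(yaw)
W=np.stack([o[0]+(c*Y-sn*X)/1000,o[1]+(sn*Y+c*X)/1000,np.full(X.shape,.048)],-1).reshape(-1,3)
uv=proj(m,W).astype(np.float32).reshape(*X.shape,2)
r=cv2.remap(im,uv[...,0],uv[...,1],cv2.INTER_CUBIC);cv2.imwrite(f"pics/{sys.argv[1]}.png",r[:,:,::-1])
g=r.mean(2)
for a,b in((44,40),(-40,-44)):
    rows=slice(int((60-a)*5),int((60-b)*5));pr=g[rows].mean(0)
    print("profile x",a,b,[f"{y}:{pr[int((y-20)*5)]:.0f}" for y in range(68,106,1)])
E
python3 pic.py r1
```

```text
t 4.8667 rad 0.11984431829424752 value 1.0127102306013103 value by yaw 1.0088382851195508 F [-3.4  3.   6.9] T [ 0.58  0.68 -0.12] tcp [ 0.58696787 -0.25998619  0.13019701] 0.021305916159983142
profile x 44 40 ['68:161', '69:156', '70:151', '71:138', '72:122', '73:108', '74:103', '75:107', '76:116', '77:133', '78:148', '79:165', '80:174', '81:181', '82:182', '83:183', '84:182', '85:182', '86:183', '87:178', '88:170', '89:151', '90:130', '91:111', '92:104', '93:99', '94:101', '95:103', '96:105', '97:106', '98:107', '99:106', '100:105', '101:105', '102:105', '103:105', '104:105', '105:105']
profile x -40 -44 ['68:111', '69:112', '70:112', '71:112', '72:110', '73:107', '74:107', '75:108', '76:119', '77:132', '78:154', '79:171', '80:185', '81:185', '82:185', '83:185', '84:185', '85:186', '86:187', '87:188', '88:181', '89:168', '90:142', '91:117', '92:95', '93:85', '94:80', '95:82', '96:85', '97:88', '98:89', '99:89', '100:87', '101:86', '102:87', '103:89', '104:89', '105:89']
```

View pics/r1.png

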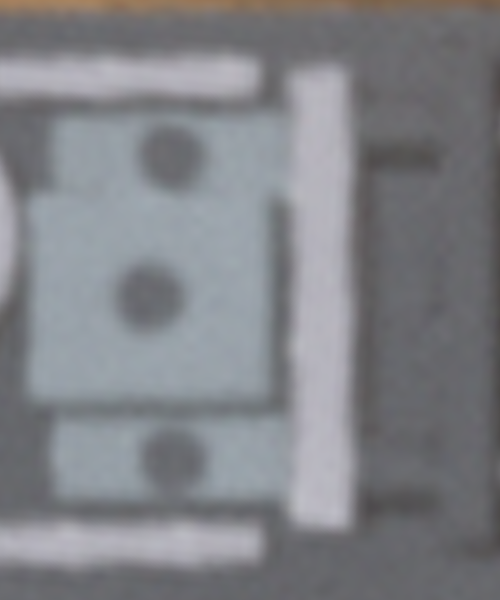

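The plate (y from 77.6 to 90) hasn't moved, and the cap is about 3 mm short of it. With the face near 78 mm, first give should come at about 1.46 rad. I go to about 1.6 and re-measure.

Request:
arm_command --pt "-1 9.6 -0.4 0 0 0 -0.08" --pt "-1 9.6 -0.4 0 0 0 -0.08" --pt "-1 9.6 -0.4 0 0 0 -0.08" --pt "-1 9.6 -0.4 0 0 0 -0.08" --pt "-1 9.6 -0.4 0 0 0 -0.08" --pt "-1 9.6 -0.4 0 0 0 -0.08" --pt "-1 9.6 -0.4 0 0 0 -0.08" --pt "-1 4.8 -0.1 0 0 0 -0.04" --pt "-1 0 0 0 0 0 0" --pt "-1 0 0 0 0 0 0"

```text
time: 5.75
tool_pos: [0.6398, -0.2121, 0.1303]
tool_rot: [-0.0, 0.871, 0.491, 0.001]
contact_force: [-1.7, 1.7, 5.6]
width: 0.0211
```

```bash
python3 pic.py r2
```

```text
t 5.75 rad 0.11981729459347992 value 1.6171202092899821 value by yaw 1.6057831719574345 F [-1.7  1.7  5.6] T [0.33 0.53 0.14] tcp [ 0.63980716 -0.21207052  0.13025265] 0.021104252011685316
profile x 44 40 ['68:162', '69:157', '70:152', '71:140', '72:124', '73:110', '74:105', '75:105', '76:107', '77:112', '78:118', '79:132', '80:146', '81:163', '82:174', '83:183', '84:185', '85:186', '86:186', '87:184', '88:183', '89:177', '90:170', '91:152', '92:132', '93:113', '94:105', '95:100', '96:103', '97:105', '98:106', '99:107', '100:107', '101:107', '102:107', '103:106', '104:105', '105:106']
profile x -40 -44 ['68:136', '69:137', '70:136', '71:136', '72:134', '73:133', '74:131', '75:129', '76:129', '77:131', '78:137', '79:143', '80:156', '81:169', '82:181', '83:185', '84:187', '85:186', '86:187', '87:188', '88:189', '89:188', '90:182', '91:171', '92:145', '93:119', '94:97', '95:87', '96:84', '97:87', '98:87', '99:88', '100:89', '101:89', '102:89', '103:89', '104:89', '105:90']
```

The plate has moved back about 2.1 mm at 1.61 rad. At about 18 mm/rad it needs 0.16 rad more.

Request:
arm_command --pt "-1 4.8 -0.1 0 0 0 -0.04" --pt "-1 4.8 -0.1 0 0 0 -0.04" --pt "-1 4.8 -0.1 0 0 0 -0.04" --pt "-1 4.8 -0.1 0 0 0 -0.04" --pt "-1 0 0 0 0 0 0" --pt "-1 0 0 0 0 0 0" --pt "-1 0 0 0 0 0 0" --pt "-1 0 0 0 0 0 0" --pt "-1 0 0 0 0 0 0" --pt "-1 0 0 0 0 0 0"

```text
time: 6.63
tool_pos: [0.6478, -0.1958, 0.1302]
tool_rot: [-0.0, 0.829, 0.559, -0.0]
contact_force: [-3.6, 1.0, 6.6]
width: 0.0216
```

```bash
python3 pic.py r3
```

```text
t 6.6333 rad 0.11982514702585033 value 1.7684644971623298 value by yaw 1.7640301294386032 F [-3.6  1.   6.6] T [ 0.24  0.63 -0.07] tcp [ 0.64780374 -0.19581386  0.13020939] 0.021603024987926978
profile x 44 40 ['68:163', '69:158', '70:152', '71:140', '72:125', '73:110', '74:105', '75:105', '76:107', '77:110', '78:109', '79:110', '80:112', '81:122', '82:134', '83:153', '84:170', '85:183', '86:184', '87:185', '88:185', '89:186', '90:186', '91:186', '92:185', '93:177', '94:166', '95:144', '96:124', '97:108', '98:103', '99:102', '100:106', '101:107', '102:107', '103:108', '104:108', '105:107']
profile x -40 -44 ['68:145', '69:148', '70:149', '71:150', '72:148', '73:148', '74:147', '75:147', '76:146', '77:147', '78:147', '79:148', '80:149', '81:150', '82:154', '83:159', '84:170', '85:180', '86:188', '87:190', '88:190', '89:189', '90:189', '91:188', '92:183', '93:172', '94:154', '95:135', '96:113', '97:98', '98:89', '99:87', '100:85', '101:86', '102:88', '103:90', '104:90', '105:91']
```

The plate is pushed back about 5.1 mm (5.7 and 4.6 at its two ends). I release and lift away.

Request:
arm_command --pt "0.2 0 0 0 0 0 0" --pt "0.2 0 0 0 0 0 0" --pt "0.2 0 0 0 0 0 0" --pt "0.2 0 0 0 0 0 0" --pt "0.2 0 0 0 0 0 0" --pt "0.2 0 0 0 0 0 0" --pt "0.2 0 0 -10 0 0 0" --pt "0.2 0 0 -20 0 0 0" --pt "0.2 0 0 -25 0 0 0" --pt "0.2 0 0 -25 0 0 0"

```text
time: 7.52
tool_pos: [0.6478, -0.1961, 0.21]
tool_rot: [-0.0, 0.829, 0.559, -0.0]
contact_force: [-0.2, 0.3, 0.5]
width: 0.0512
```

Request:
arm_command --pt "0.2 0 0 -20 0 0 0" --pt "0.2 0 0 -20 0 0 0" --pt "0.2 0 0 -10 0 0 0" --pt "0.2 0 0 0 0 0 0" --pt "0.2 0 0 0 0 0 0" --pt "0.2 0 0 0 0 0 0" --pt "0.2 0 0 0 0 0 0" --pt "0.2 0 0 0 0 0 0" --pt "0.2 0 0 0 0 0 0" --pt "0.2 0 0 0 0 0 0"

```text
time: 8.35
tool_pos: [0.6479, -0.1962, 0.2581]
tool_rot: [-0.0, 0.829, 0.559, -0.0]
contact_force: [0.2, 0.5, -0.3]
width: 0.0512
```

```bash
python3 pic.py r4; python3 - <<'E'
from h import *
im=imaging.read_camera("wrist");cv2.imwrite("pics/w2.png",im[:,:,::-1])
E
```

```text
t 8.35 rad 0.12002404118452698 value 1.7657207764707712 value by yaw 1.764817602697643 F [ 0.2  0.5 -0.3] T [ 0.    0.04 -0.01] tcp [ 0.64786548 -0.19619335  0.25813236] 0.05121495066289219
profile x 44 40 ['68:162', '69:157', '70:152', '71:139', '72:124', '73:110', '74:105', '75:103', '76:104', '77:106', '78:106', '79:107', '80:108', '81:118', '82:129', '83:149', '84:167', '85:180', '86:182', '87:183', '88:184', '89:184', '90:184', '91:184', '92:184', '93:176', '94:164', '95:143', '96:124', '97:108', '98:103', '99:100', '100:102', '101:103', '102:104', '103:105', '104:106', '105:106']
profile x -40 -44 ['68:145', '69:148', '70:149', '71:149', '72:148', '73:148', '74:147', '75:145', '76:145', '77:147', '78:148', '79:147', '80:147', '81:147', '82:151', '83:157', '84:169', '85:179', '86:187', '87:188', '88:189', '89:188', '90:187', '91:186', '92:180', '93:171', '94:154', '95:134', '96:112', '97:96', '98:88', '99:87', '100:87', '101:90', '102:90', '103:90', '104:89', '105:89']
```

View pics/r4.png

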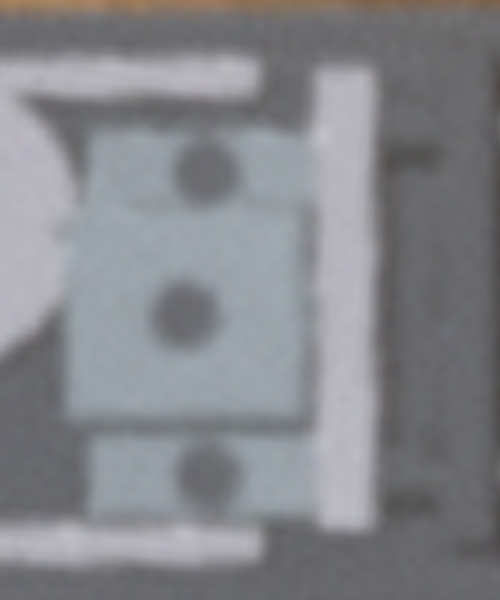

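View pics/w2.png

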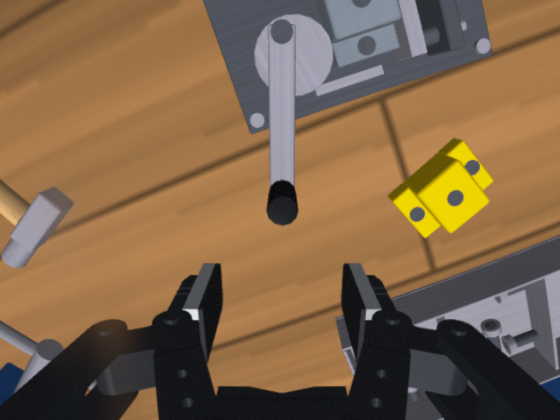

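The plate held at about 5 mm after release. The cap stands flat between the cam and the plate (face at about x=315 in the rectified picture), and the knob, with its top at (282,208) in the wrist view, is clear of the fingers. I hand the job in.

```bash
python3 -c "
from bench import job
print(job.sign_off())"
```

```text
the job is handed in; nothing more can be done
None
```

I gripped the knob of the loaded (right-hand) clamp and swung the lever counter-clockwise from about 0.01 to 1.77 rad. I stopped twice on the way to measure the plate, then let go and lifted clear. The job was handed in at about 8.5 s of the 40 s allowed.

**Stop plate:** in the top camera it is pushed back about 5.1 mm. Its two ends read slightly differently, 5.7 and 4.6 mm, both inside the allowed 1.5 to 8.5 mm. The reading was the same before and after release.

**Overrun:** I moved up in small steps, and no reading went above 5.7 mm, against the 10.5 mm limit.

**Cap and lever:** the cap looks upright, seated between cam and plate. The lever showed no sign of creeping back, judged by the unchanged plate; I did not measure its speed.

**Robot:** the fingers are clear of the knob, and the force reading is about zero.

No checks failed. The two plate ends were the only readings that disagreed.

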